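# Set the dividing wheel to its mark and lock it with the index pin

### The arm

A 7-joint arm with a two-finger parallel gripper is mounted at the origin on the work surface. World frame = base frame: x ahead of the robot, y to its left, z up, the work surface at z = 0. Lengths are in m, angles in rad, forces in N, time in s.
With the tool pointing down it reaches from about 0.4 to 0.875 m from the base axis. Payload 4.4 kg.
Tool frame: the origin (TCP) lies midway between the tips of the shut fingers; the grasp point (between the pads) lies 19 mm behind it (r.grip_depth is the distance from the TCP to the grasp point, in m); z points along the fingers, y is the line along which they close (so a half turn about z gives the same grasp; the last joint's range is limited). The gripper opens to 85 mm and grips with 20 to 120 N. Pads are 22 mm wide; open, the fingers measure 114 mm over their backs; the gripper's body (76 mm by 85 mm) begins 54 mm behind the grasp point. The pads swing forward as they close: fully open they stand 13 mm farther back than shut.
Start: joints at [-1.175, 0.628, 0.038, 1.517, -0.027, 0.996, -0.02], TCP at [0.29, 0.582, 0.231] pointing down, gripper open.
Joint ranges: [-3.06, 3.06], [-0.37, 2.12], [-1.25, 1.32], [0.18, 2.47], [-1.1, 4.24], [0.23, 1.98], [-2.94, 2.94]. Speed limits (rad/s): [2.57, 2.57, 3.14, 3.14, 3.14, 3.14, 3.14].

### API

Orientations are given as a unit quaternion [x, y, z, w].
In Python, from station import r, imaging, workorder gives the robot as it stands. The module is installed in compiled form; this text tells all that it offers.
- The arm moves only by the tool servo_tool, never from a script. Its argument "commands" is a list of rows, each a list of 3 entries, a list of its own where there are three numbers: the shift along the tool's x, y, z scaled (see below), then the turn, a rotation vector about the tool's x, y, z scaled (see below), then the opening, from -1 (shut) to 1 (fully open). A call has exactly 5 rows; each row is the pose to reach, as a shift and turn from the pose commanded when the call began, along the tool's axes at that moment; what a row does not reach only later rows make up. The controller multiplies each number of a shift by 0.15 m and each number of a turn by 45 degrees. A row lasts 1/10 s, in which the tool goes at most 50 mm and 8.59 degrees, less where a joint would pass 70% of its speed; a pose out of reach is approached as far as the arm can. A call with a number of a shift or a turn outside -1 to 1 is refused whole. A call with a gripper value outside its range is refused whole. The fingers move at their own pace and stop on an object; the grip force is fixed at half the most. Time passes only in rows, so rows that repeat a pose let the fingers close, or fill a call up. It gives the time, the measured TCP pose, the force, the opening and the grip force at its end, in the units of the state.
- r.state(): the state, without advancing time (a new reading comes with each control period).
- imaging.read_camera(name): name is "scene" or "top" or "wrist"; returns (picture, depth): 420x560x3 uint8, red, green, blue; 420x560 float32, m along the optical axis (not along the pixel's ray), 0 where there is no reading.
- imaging.camera_info(name): a dict with "fx", "fy", "cx", "cy" (pixels), "extrinsics" (4x4, takes a point from world to camera coordinates). Camera axes: x right, y down, z forward; pixel columns grow to the right and rows downward; lengths in m; the calibration is good to about 2 mm. A picture is of the moment at which its call begins: read the wrist's pose just before it. camera_info takes no time and is no camera call; for the wrist camera it gives the pose at the moment of the call.
- workorder.job_done(): hands the job in; it is judged then, once.
The state is a dict: "time_s": time; "q": joint angles; "joint_vel": joint speeds; "effort": joint torques, N m; "eef_pos": TCP position; "orientation": TCP orientation; "contact_force": force on the tool from outside, world axes, zero at the start; "moment": the same for the moment, N m; "width": finger opening in m; "grip_force": force on a finger pad.
Only numpy, scipy, OpenCV 4.12 (cv2) and the standard library are available. Lean on these libraries where they do the work, as an engineer would, in place of code of your own. Each camera call takes 0.05 s, during which the arm holds its last target. There are 200 camera calls.

### The job

Lock the jeweller's dividing fixture at its mark: first stand the index pin in the guide hole and let go of it, so that it rides on the wheel, then slowly turn the wheel the short way until its engraved mark faces the pointer and the pin drops into the slot, and on until you feel the wheel come up firmly against the pin. The pointer is only roughly set, so go by feel and stop as soon as the pin holds the wheel, without straining it. Leave the pin fully home, its flange seated on the guide, and everything else on the bench undisturbed.

Things in the scene. Friction and masses are not known exactly. Their poses are not given: they have to be found in the camera images.
- station: Dividing fixture fixed to the bench: grey round foot 190 mm across, housing, still spindle 26 mm thick. Origin at bench level on the vertical wheel axis; its x axis points to the guide, a round steel bush 21 mm thick with a flared mouth (underside 71.5 mm, top 98 mm above the bench), which a fixed arm carries 50 mm out from the axis; the pointer sits on its outer side.
- wheel: Horizontal metal wheel, 180 mm across. Origin on its axis at bench level, x axis through the mark. Turns both ways, friction about 0.35 N m (4 N at the rim), stays where left. Upstanding rim, radius 78 to 90 mm (12 mm thick), top 102 mm above the bench and 33 mm above the slotted face inside: can be pinched from above, one finger inside; away from the guide the inside is clear from radius 15 to 78 mm.
- mark (a point): The engraved dark line, 4 mm wide, across the rim's top and down its inner face; this point is at the middle of the rim's top, 84 mm from the axis, 102 mm above the bench. It starts 17 to 46 degrees counter-clockwise (from above) from the guide.
- mark_slot (a point): Centre of the right slot at the slotted face, 50 mm from the axis, 69 mm above the bench, in line with the mark. The face has six alike radial slots, 13 mm wide, 12 mm deep, every 60 degrees; the other five are wrong.
- pointer_tip (a point): Tip of the small brass pointer on the guide bush, 76 mm from the axis, 100 mm above the bench; its x axis points outward. It is bent sideways by up to 0.04 rad (about 3 mm), so it picks out the slot but does not say exactly where the pin drops.
- guide_mouth (a point): Centre of the guide hole at the top of the guide bush, 98 mm above the bench, 50 mm from the wheel axis. Upright through hole, 12.8 mm across, 26.5 mm long; its top 7 mm flare out to 18.8 mm across at the mouth; axes as those of the fixture.
- pin_knob (a point): Centre of the index pin's grip: steel knob 20 mm across, 36 mm tall, dark knurl rings, on a thin flange 27 mm across, 4 mm thick. Below, a round shaft 12 mm thick, 39.5 mm long, chamfered tip. Starts upright in the rack, this point 67 mm above the bench. In the guide it is 32.5 mm above the mouth riding on the wheel, 22 mm when fully home. If it hangs up, a light push on the knob seats it.
- pin: The whole index pin, 0.10 to 0.20 kg; origin at the lower tip of the shaft, z along it. More than 35 N against the wheel strains it; firmly means 10 N or so. A pull on the rim (84 mm) comes out larger at the pin (50 mm). Dropped in, it leaves the wheel 2 to 3 degrees of play.
- rack: Wooden block 160 x 44 x 45 mm fixed to the bench, origin under its centre, long side along its x. Three holes 15 mm across, 43 mm deep, 55 mm apart along x hold the index pin and two punches, in any order.
- punch_ball: Bystander: punch in the rack with a 26 mm wooden ball on top, its top 87 mm above the bench.
- punch_square: Bystander: punch in the rack with a 20 mm square dark head, top 67 mm above the bench.
- hammer: Bystander: 260 mm hammer lying on the bench.
- bench_block: Bystander: flat steel block 60 x 60 x 20 mm.
- wax_jar: Bystander: amber jar 56 mm across, 60 mm tall.
- tray: Bystander: shallow metal tray 110 x 80 x 25 mm.
- file: Bystander: flat steel file with a wooden handle, 240 mm long, lying beyond the fixture.
- ring_blank: Bystander: small brass ring lying in the tray.

How it is judged:
On the way, in this order (a step that is already met when the one before it is completed fails the run):
1. the pin stands in the guide hole, let go, its tip riding on the wheel's face (x of pin_knob in the frame of guide_mouth between -0.004 and 0.004 m and y of pin_knob in the frame of guide_mouth between -0.004 and 0.004 m and angle between pin's own z axis and vertical below 0.15 rad and z of pin_knob in the frame of guide_mouth between 0.0285 and 0.036 m and contact force between the fingers and pin below 0.2 N), for 0.2 s.
2. the pin has dropped into the slot and the wheel is turned firmly against it, over 4 N, with the pin let go (x of pin_knob in the frame of guide_mouth between -0.004 and 0.004 m and y of pin_knob in the frame of guide_mouth between -0.004 and 0.004 m and angle between pin's own z axis and vertical below 0.15 rad and z of pin_knob in the frame of guide_mouth between 0.018 and 0.0275 m and contact force between the fingers and pin below 0.2 N and y of mark in the frame of pointer_tip between -0.0085 and 0.0085 m and x of mark in the frame of pointer_tip above 0 m and contact force between pin and wheel above 4 N), for 0.1 s.
At the end, for the whole second after the job is handed in: The pin is upright in the guide hole (within 4 mm of its centre line), fully home (flange within about 2 mm of the guide's top), in the slot that belongs to the mark: the mark stands within 7 mm of the pointer's line. Wheel and pin are at rest and let go (x of pin_knob in the frame of guide_mouth between -0.004 and 0.004 m and y of pin_knob in the frame of guide_mouth between -0.004 and 0.004 m and angle between pin's own z axis and vertical below 0.15 rad and z of pin_knob in the frame of guide_mouth between 0.019 and 0.0242 m and contact force between the fingers and pin below 0.2 N and y of mark in the frame of pointer_tip between -0.007 and 0.007 m and x of mark in the frame of pointer_tip above 0 m and angular speed of wheel below 0.05 rad/s and linear speed of pin below 0.01 m/s); the robot touches nothing.
It fails at once if the index pin is strained: more than 35 N between it and the wheel (contact force between pin and wheel above 35 N).
It fails at once if a bystander is disturbed: a punch moved by more than 12 mm, another thing by more than 25 mm (distance of any of punch_ball, punch_square from where it was at the start of the episode above 0.012 m or distance of any of hammer, bench_block, wax_jar, tray, ring_blank, file from where it was at the start of the episode above 0.025 m).
It also fails if it takes over 67 s, if anything falls off the work surface, if the arm or the gripper's body presses on something with over 40 N, if the wrist force passes 120 N, or if a joint passes its speed limit or range.

## Working session

There is one attempt and no reset: what is moved stays moved. The work goes in short steps, Python scripts to look and compute and a tool call to move; the robot and the scene stay as the last step left them, time stands still between calls to the robot, and variables do not carry over. Pictures are saved under pics/ and viewed, at most 10 in all, crops included, and the job is handed in when it is done.

Besides the shell and the picture viewer there is one more tool, called after "Request:" as name([rows], argument=value, ...), one row to a line, values as JSON. servo_tool: Moves the arm, as the interface text tells. Shifts and turns lie within -1 to 1; 1 stands for 0.15 m of shift or 45 degrees of turn. Its arguments: {"type":"object","properties":{"commands":{"type":"array"}},"required":["commands"]}

```bash
mkdir -p pics; cat > h.py <<'E'
import numpy as np, cv2
from scipy.spatial.transform import Rotation as R
from station import r, imaging, workorder
def grab(n):
    p,d=imaging.read_camera(n); i=imaging.camera_info(n); return p,d,i
def save(p,f): cv2.imwrite('pics/'+f,p[:,:,::-1])
def ray(i,u,v):
    T=np.linalg.inv(np.array(i['extrinsics'])); d=T[:3,:3]@np.array([(u-i['cx'])/i['fx'],(v-i['cy'])/i['fy'],1]); return T[:3,3],d
def onz(i,u,v,z):
    o,d=ray(i,u,v); return o+d*(z-o[2])/d[2]
def proj(i,P):
    E=np.array(i['extrinsics']); c=E[:3,:3]@np.asarray(P)+E[:3,3]; return np.array([i['fx']*c[0]/c[2]+i['cx'],i['fy']*c[1]/c[2]+i['cy']])
def cloud(d,i):
    v,u=np.indices(d.shape); T=np.linalg.inv(np.array(i['extrinsics']))
    c=np.stack([(u-i['cx'])/i['fx']*d,(v-i['cy'])/i['fy']*d,d],-1); return c@T[:3,:3].T+T[:3,3]
E
python3 - <<'E'
from h import *
s=r.state(); print({k:np.round(v,3) for k,v in s.items()}, r.grip_depth)
for n in ['top','scene']:
    p,d,i=grab(n); save(p,n+'0.png'); np.savez(n+'0.npz',p=p,d=d); print(n,i['fx'],np.round(i['extrinsics'],3).tolist())
E
```

```text
{'time_s': np.float64(0.0), 'q': array([-1.175,  0.629,  0.038,  1.518, -0.027,  0.996, -0.02 ]), 'joint_vel': array([ 0.   , -0.   ,  0.   , -0.002,  0.001,  0.002,  0.001]), 'effort': array([-1.0000e-03, -5.6342e+01,  1.2260e+00, -1.9344e+01,  1.1000e-02,
        1.1000e-02,  0.0000e+00]), 'eef_pos': array([0.289, 0.581, 0.23 ]), 'orientation': array([ 0.229,  0.973, -0.001, -0.   ]), 'contact_force': array([ 0.115, -0.392, -0.37 ]), 'moment': array([-0.011, -0.011, -0.002]), 'grip_force': np.float64(0.0), 'width': np.float64(0.085)} 0.0187
top 519.7069214470869 [[-0.018, -1.0, -0.015, 0.013], [-0.996, 0.02, -0.085, 0.579], [0.085, 0.014, -0.996, 1.409], [0.0, 0.0, 0.0, 1.0]]
scene 406.8983609950675 [[0.679, 0.734, -0.005, -0.388], [0.626, -0.583, -0.518, -0.319], [-0.383, 0.349, -0.856, 1.321], [0.0, 0.0, 0.0, 1.0]]
```

View pics/top0.png

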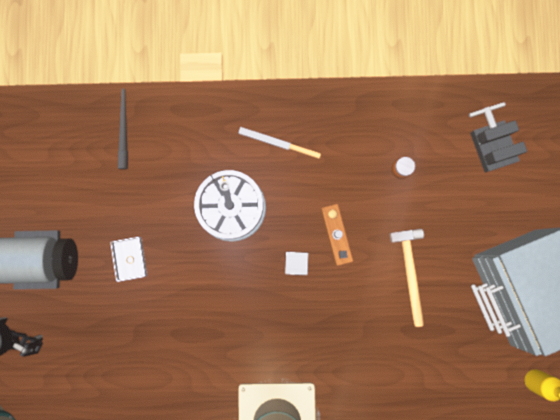

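View pics/scene0.png

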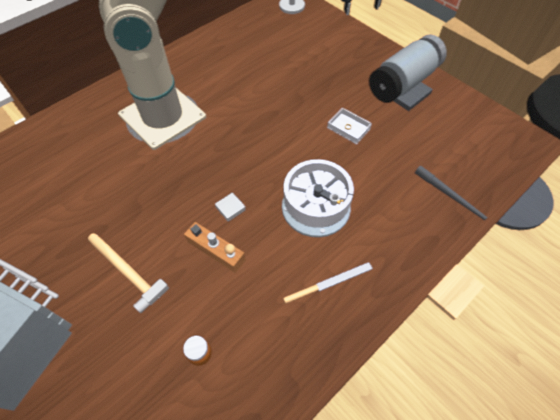

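The top view shows the wheel at (230,205) with its guide near (224,185), and the rack at (337,235). In the rack the ball punch is at (333,213), the pin at (337,235) and the square punch at (343,255). I'll enlarge both areas next.

```bash
python3 - <<'E'
from h import *
p=np.load('top0.npz')['p']; q=np.load('scene0.npz')['p']
a=cv2.resize(p[160:250,185:275],(540,540),interpolation=cv2.INTER_CUBIC)
b=cv2.resize(q[155:235,275:363],(260,236),interpolation=cv2.INTER_CUBIC)
c=cv2.resize(p[195:275,310:365],(206,300),interpolation=cv2.INTER_CUBIC)
o=np.zeros((540,800,3),np.uint8); o[:,:540]=a; o[:236,540:]=b; o[236:536,540:746]=c; save(o,'crop1.png')
# rack & pin
i=imaging.camera_info('top'); d=np.load('top0.npz')['d']; C=cloud(d,i)
hsv=cv2.cvtColor(p,cv2.COLOR_RGB2HSV)
# wheel: points with height ~0.102 near the wheel
m=np.zeros(d.shape,bool); m[160:250,185:275]=1
w=m&(abs(C[...,2]-.102)<.008); P=C[w][:,:2]
A=np.c_[2*P,np.ones(len(P))]; s=np.linalg.lstsq(A,(P**2).sum(1),rcond=None)[0]
c0=s[:2]; print('wheel',c0,np.sqrt(s[2]+c0@c0),len(P), np.percentile(np.hypot(*(P-c0).T),[1,50,99]))
m[:]=0; m[195:275,315:360]=1
w=m&(abs(C[...,2]-.045)<.006); print('rack',cv2.minAreaRect(C[w][:,:2].astype(np.float32)),C[w].mean(0))
for u,v,z in [(333,213,.08),(337,235,.085),(343,255,.067)]: print(onz(i,u,v,z),C[v,u])
E
```

```text
wheel [0.58441447 0.11247356] 0.07933443211698281 1069 [0.00537933 0.0827391  0.09059894]
rack ((0.5029940009117126, -0.17462778091430664), (0.15970902144908905, 0.04496072977781296), 13.427046775817871) [ 0.50123957 -0.17399632  0.04510857]
[ 0.55735828 -0.16321737  0.08      ] [ 0.55752623 -0.16345948  0.07771114]
[ 0.4988794  -0.17151315  0.085     ] [ 0.49887155 -0.17148467  0.08525378]
[ 0.44617503 -0.18785684  0.067     ] [ 0.4461684  -0.18796508  0.06611685]
```

View pics/crop1.png

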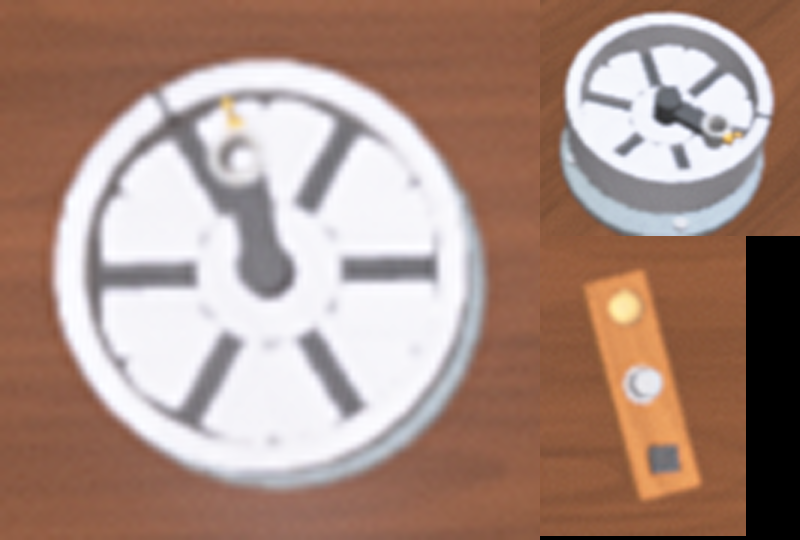

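Crop 1 (6x, offset (185,160)) shows the wheel's outer ring centred near (262,267). The guide hole is at about (237,158), the pointer tip at (228,100) and the mark across the rim at (160,102). The mark is counter-clockwise of the guide, so the short way is clockwise.

```bash
cat >> h.py <<'E'
def plan(P,yaw=None,s=None):
    """full change from the present pose to TCP P, tool y axis at world azimuth yaw (mod pi), tool down; in servo units"""
    s=s or r.state(); Rc=R.from_quat(s['orientation'])
    sh=Rc.inv().apply(np.asarray(P)-s['eef_pos'])/.15
    y=Rc.as_matrix()[:,1]; y0=np.arctan2(y[1],y[0])
    if yaw is None: yaw=y0
    yaw=y0+(yaw-y0+np.pi/2)%np.pi-np.pi/2
    T=np.array([[np.sin(yaw),np.cos(yaw),0],[-np.cos(yaw),np.sin(yaw),0],[0,0,-1.]])
    rv=(Rc.inv()*R.from_matrix(T)).as_rotvec()/np.radians(45)
    print('t',round(float(s['time_s']),2),'pos',np.round(s['eef_pos'],4),'shift',np.round(sh,3),'turn',np.round(rv,3))
E
python3 - <<'E'
from h import *
p=np.load('top0.npz')['p']; i=imaging.camera_info('top'); C=cloud(np.load('top0.npz')['d'],i)
f=lambda u,v:((u+.5)/6-.5+185,(v+.5)/6-.5+160)
# wheel outer ring contour at z=.102: bright mask
g=p[160:250,185:275].min(2); m=(g>215).astype(np.uint8)
c=max(cv2.findContours(m,cv2.RETR_EXTERNAL,cv2.CHAIN_APPROX_NONE)[0],key=len); h=cv2.convexHull(c).reshape(-1,2)+[185,160]
W=np.array([onz(i,u,v,.102)[:2] for u,v in h]); A=np.c_[2*W,np.ones(len(W))]
s=np.linalg.lstsq(A,(W**2).sum(1),rcond=None)[0]; c0=s[:2]; print('wheel',c0,np.sqrt(s[2]+c0@c0))
for n,u,v,z in [('guide',237,158,.098),('ptr',228,100,.1),('mark',160,102,.102)]:
    P=onz(i,*f(u,v),z)[:2]; e=P-c0; print(n,P,np.hypot(*e),np.degrees(np.arctan2(e[1],e[0])))
u,v=map(int,f(267,268)); print('spindle z',C[v-2:v+3,u-2:u+3,2].round(3).tolist())
# pin knob top: bright blob
m=(cv2.cvtColor(p,cv2.COLOR_RGB2HSV)[...,1]<60).astype(np.uint8); m[:225]=0;m[247:]=0;m[:,:325]=0;m[:,350:]=0
mm=cv2.moments(m,True);print('knob area',mm['m00']); k=mm['m10']/mm['m00'],mm['m01']/mm['m00'];print(k,onz(i,*k,.075))
for P in [(.46,.25,.25),(.50,-.172,.12)]: plan(P,np.radians(167-90) if P[1]>0 else np.radians(-13.4+90+.0))
E
```

```text
wheel [0.5850185  0.11220538] 0.08882712083118706
guide [0.63306755 0.12261792] 0.04916434160287316 12.2273060881889
ptr [0.65850685 0.12608614] 0.07478779220860628 10.69622878633968
mark [0.65794257 0.15570669] 0.08491339295159125 30.817296511274474
spindle z [[0.102, 0.098, 0.099, 0.1, 0.101], [0.099, 0.097, 0.095, 0.099, 0.097], [0.093, 0.099, 0.098, 0.101, 0.096], [0.097, 0.095, 0.099, 0.096, 0.101], [0.098, 0.104, 0.093, 0.096, 0.104]]
knob area 79.0
(336.9240506329114, 234.0759493670886) [ 0.50163377 -0.17250639  0.075     ]Traceback (most recent call last):
  File "<stdin>", line 15, in <module>
  File "h.py", line 24, in plan
    rv=(Rc.inv()*R.from_matrix(T)).as_rotvec()/np.radians(45)
                 ~~~~~~~~~~~~~^^^
  File "scipy/spatial/transform/_rotation.pyx", line 1143, in scipy.spatial.transform._rotation.Rotation.from_matrix
ValueError: Non-positive determinant (left-handed or null coordinate frame) in rotation matrix 0: [[ 0.97437006  0.22495105  0.        ]
 [-0.22495105  0.97437006  0.        ]
 [ 0.          0.         -1.        ]].
```

```bash
sed -i 's/T=np.array.*/T=np.array([[-np.sin(yaw),np.cos(yaw),0],[np.cos(yaw),np.sin(yaw),0],[0,0,-1.]])/' h.py
python3 - <<'E'
from h import *
plan((.60,.12,.30),np.radians(102))
i=imaging.camera_info('wrist'); T=np.linalg.inv(i['extrinsics']); s=r.state(); Rc=R.from_quat(s['orientation'])
print('cam in tool',Rc.inv().apply(T[:3,3]-s['eef_pos']),Rc.inv().apply(T[:3,2]))
E
```

```text
t 0.1 pos [0.2893 0.5814 0.2305] shift [-3.225 -1.832 -0.46 ] turn [-0.002 -0.001 -0.855]
cam in tool [ 0.06757745 -0.00023338 -0.14155417] [-2.68376180e-01 -2.00893262e-05  9.63314188e-01]
```

Request:
servo_tool([
  [[-0.25, -0.15, 0], [0, 0, 0], 1],
  [[-0.5, -0.3, 0], [0, 0, 0], 1],
  [[-0.75, -0.45, 0], [0, 0, 0], 1],
  [[-1, -0.6, 0], [0, 0, 0], 1],
  [[-1, -0.6, 0], [0, 0, 0], 1],
])

```text
time_s: 0.6
eef_pos: [0.3889, 0.4271, 0.2311]
orientation: [0.234, 0.972, -0.002, 0.002]
contact_force: [0.5, -0.5, 0.4]
width: 0.0854
grip_force: 0.0
```

Request:
servo_tool([
  [[-0.25, -0.15, 0], [0, 0, 0], 1],
  [[-0.5, -0.3, 0], [0, 0, 0], 1],
  [[-0.75, -0.45, 0], [0, 0, 0], 1],
  [[-1, -0.6, 0], [0, 0, 0], 1],
  [[-1, -0.6, 0], [0, 0, 0], 1],
])

```text
time_s: 1.1
eef_pos: [0.482, 0.2798, 0.2312]
orientation: [0.234, 0.972, -0.002, 0.002]
contact_force: [-0.2, -0.4, 0.5]
width: 0.0853
grip_force: 0.0
```

Request:
servo_tool([
  [[-0.25, -0.15, 0], [0, 0, -0.15], 1],
  [[-0.5, -0.3, 0], [0, 0, -0.3], 1],
  [[-0.75, -0.45, 0], [0, 0, -0.45], 1],
  [[-1, -0.6, 0], [0, 0, -0.6], 1],
  [[-1, -0.6, 0], [0, 0, -0.75], 1],
])

```text
time_s: 1.6
eef_pos: [0.5755, 0.1321, 0.2308]
orientation: [-0.061, 0.998, -0.002, 0.001]
contact_force: [0.9, -0.0, 0.4]
width: 0.0856
grip_force: 0.0
```

```bash
python3 - <<'E'
from h import *
plan((.61,.117,.20),np.radians(102)); print(r.state()['q'].round(2))
p,d,i=grab('wrist'); save(p,'w1.png'); np.savez('w1.npz',p=p,d=d,E=i['extrinsics']); print(i['fx'],proj(i,(.634,.1225,.098)))
E
```

```text
t 1.6 pos [0.5755 0.1321 0.2308] shift [-0.216 -0.127  0.206] turn [-0.006  0.001 -0.112]
[-0.21  0.54 -0.11  1.69  0.07  0.91  1.35]
305.4634430836107 [256.18777849 264.87102784]
```

View pics/w1.png

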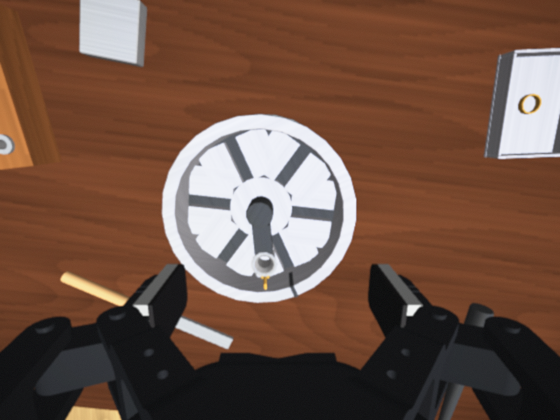

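The wrist view shows the whole wheel, with its ring centred near (259,208). The guide mouth is at (264,262), the pointer tip at (265,287) and the mark at (293,284).

```bash
python3 - <<'E'
from h import *
z=np.load('w1.npz'); p=z['p']; i=imaging.camera_info('wrist'); i['extrinsics']=z['E']
hsv=cv2.cvtColor(p,cv2.COLOR_RGB2HSV)
m=((hsv[...,1]<60)&(p.min(2)>150)).astype(np.uint8); m[:105]=0;m[310:]=0;m[:,:155]=0;m[:,362:]=0
c=max(cv2.findContours(m,cv2.RETR_EXTERNAL,cv2.CHAIN_APPROX_NONE)[0],key=cv2.contourArea); h=cv2.convexHull(c).reshape(-1,2)
W=np.array([onz(i,u,v,.102)[:2] for u,v in h]); A=np.c_[2*W,np.ones(len(W))]
s=np.linalg.lstsq(A,(W**2).sum(1),rcond=None)[0]; c0=s[:2]; print('wheel',c0,np.sqrt(s[2]+c0@c0))
for n,(u,v),zz in [('guide',(264,262),.098),('ptr',(265.5,288),.1),('mark',(293,285),.102),('spin',(259,205),.099)]:
    P=onz(i,u,v,zz)[:2]; e=P-c0; print(n,P.round(4),np.hypot(*e),np.degrees(np.arctan2(e[1],e[0])))
o=cv2.resize(p[190:310,200:320],(600,600),interpolation=cv2.INTER_CUBIC); save(o,'w1c.png')
E
```

```text
wheel [0.58339661 0.11955293] 0.08900408055352584
guide [0.63   0.1297] 0.04770052374397481 12.289146393726726
ptr [0.6566 0.1344] 0.07471973831506287 11.47060933715442
mark [0.6488 0.1607] 0.07727497301804476 32.1760033320277
spin [0.5737 0.1185] 0.009716414324517905 -173.88031655162828
```

View pics/w1c.png

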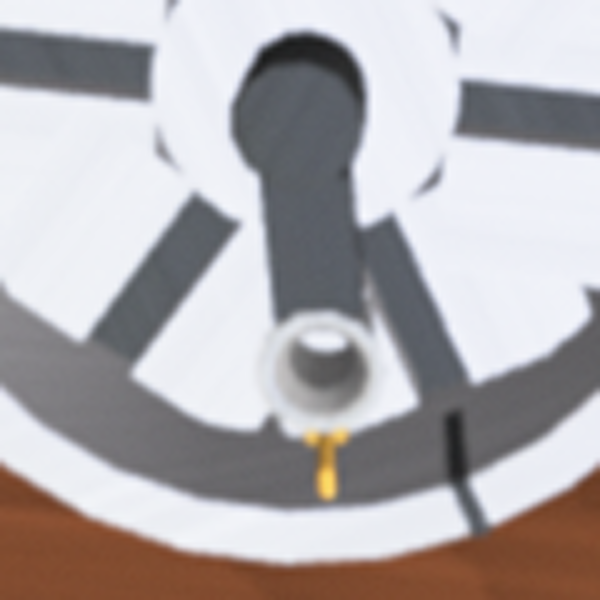

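The crop (5x) shows the bush rim centred at (319,372), which is image (263.4,264). The picture was taken while the arm was still settling, so I'll step closer and remeasure at rest.

Request:
servo_tool([
  [[-0.1, -0.06, 0.1], [0, 0, -0.1], 1],
  [[-0.2, -0.12, 0.2], [0, 0, -0.1], 1],
  [[-0.2, -0.12, 0.2], [0, 0, -0.1], 1],
  [[-0.2, -0.12, 0.2], [0, 0, -0.1], 1],
  [[-0.2, -0.12, 0.2], [0, 0, -0.1], 1],
])

```text
time_s: 2.15
eef_pos: [0.6034, 0.1274, 0.2018]
orientation: [-0.103, 0.995, 0.0, -0.0]
contact_force: [-0.0, 0.1, -0.2]
width: 0.0852
grip_force: 0.0
```

```bash
cat > wm.py <<'E'
from h import *
def wheel(p,i,g0,n=None):
    hsv=cv2.cvtColor(p,cv2.COLOR_RGB2HSV)
    m=((hsv[...,1]<50)&(p.min(2)>170)).astype(np.uint8)
    c=max(cv2.findContours(m,cv2.RETR_EXTERNAL,cv2.CHAIN_APPROX_NONE)[0],key=cv2.contourArea); h=cv2.convexHull(c).reshape(-1,2)
    W=np.array([onz(i,u,v,.102)[:2] for u,v in h]); 
    for _ in range(5):
        A=np.c_[2*W,np.ones(len(W))]; s=np.linalg.lstsq(A,(W**2).sum(1),rcond=None)[0]; c0=s[:2]; rad=np.sqrt(s[2]+c0@c0)
        W=W[abs(np.hypot(*(W-c0).T)-rad)<.004]
    print('wheel',c0,rad,len(W))
    # bush rim: crop for Hough circle
    u,v=proj(i,(*g0,.098)).round().astype(int); k=4; s=30
    o=cv2.resize(p[v-s:v+s,u-s:u+s],None,fx=k,fy=k,interpolation=cv2.INTER_CUBIC)
    return c0,o,(u-s,v-s,k)
E
python3 - <<'E'
from wm import *
i=imaging.camera_info('wrist'); p,d,_=grab('wrist'); j=imaging.camera_info('wrist'); print('drift',abs(np.array(i['extrinsics'])-j['extrinsics']).max())
print(r.state()['eef_pos'].round(4), proj(i,(.633,.1225,.098)))
save(p,'w2.png'); np.savez('w2.npz',p=p,d=d,E=i['extrinsics'])
try: c0,o,_=wheel(p,i,(.633,.1225))
except Exception as e: print(e)
o=cv2.resize(p[150:350,160:400],(720,600),interpolation=cv2.INTER_CUBIC); save(o,'w2c.png')
E
```

```text
drift 0.0005119630582578472
[0.6036 0.1272 0.202 ] [264.96944059 246.67498507]
wheel [0.58016323 0.11441373] 0.06785146278203842 43
```

View pics/w2c.png

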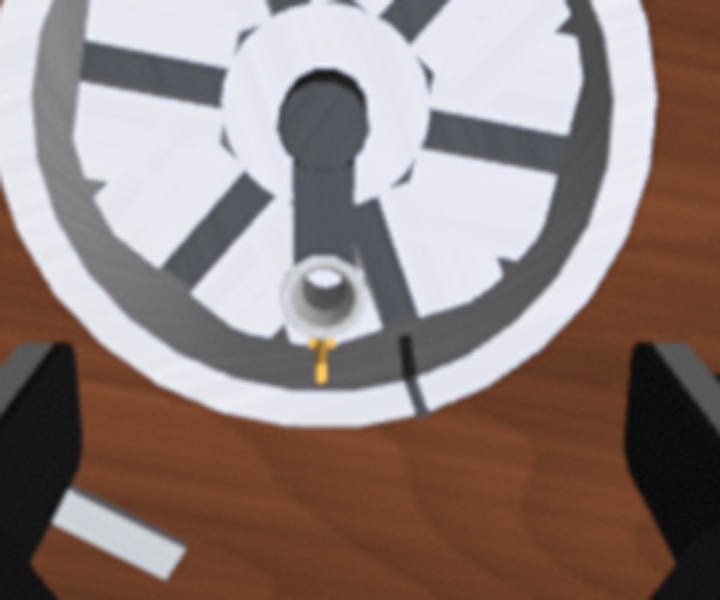

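The crop (3x, offset (160,150)) shows the bush rim circle at (322,298), which is image (267,249), the pointer tip at (321,380) and the mark at (415,385).

```bash
python3 - <<'E'
from h import *
z=np.load('w2.npz'); p=z['p']; i=imaging.camera_info('wrist'); i['extrinsics']=z['E']
f=lambda u,v:(160+(u+.5)/3-.5,150+(v+.5)/3-.5)
hsv=cv2.cvtColor(p,cv2.COLOR_RGB2HSV); c0=np.array([.5842,.1155])
for sat in (60,90,110):
    W=[]
    for a in np.arange(0,360,3):   # walk inward from outside until pixel is un-brown
        for rr in np.arange(.105,.075,-.0003):
            u,v=proj(i,(c0[0]+rr*np.cos(np.radians(a)),c0[1]+rr*np.sin(np.radians(a)),.102)).round().astype(int)
            if not(0<=u<560 and 0<=v<420): continue
            if hsv[v,u,1]<sat and p[v,u].min()>130: W.append((c0[0]+rr*np.cos(np.radians(a)),c0[1]+rr*np.sin(np.radians(a)))); break
    W=np.array(W); W=W[W[:,0]>.57]
    for _ in range(6):
        s=np.linalg.lstsq(np.c_[2*W,np.ones(len(W))],(W**2).sum(1),rcond=None)[0]; c=s[:2]; rad=np.sqrt(s[2]+c@c); W=W[abs(np.hypot(*(W-c).T)-rad)<.002]
    print(sat,'wheel',c.round(4),rad.round(4),len(W))
for n,(u,v),zz in [('guide',(322,298),.098),('ptr',(321,381),.1),('mark',(415,385),.102)]:
    P=onz(i,*f(u,v),zz)[:2]; e=P-c; print(n,P.round(4),np.hypot(*e).round(4),np.degrees(np.arctan2(e[1],e[0])))
plan((.501,-.172,.13),np.radians(103))
E
```

```text
60 wheel [0.5856 0.115 ] 0.0889 66
90 wheel [0.5856 0.115 ] 0.0889 66
110 wheel [0.5856 0.115 ] 0.0889 66
guide [0.6347 0.1246] 0.0501 11.061812095851396
ptr [0.6594 0.1293] 0.0752 10.956060992682957
mark [0.6541 0.1561] 0.0799 30.94652180204208
t 2.2 pos [0.6036 0.1272 0.202 ] shift [ 1.08  -1.812  0.478] turn [ 0.001  0.001 -0.025]
```

Request:
servo_tool([
  [[0.15, -0.25, 0], [0, 0, 0], 1],
  [[0.3, -0.5, 0], [0, 0, 0], 1],
  [[0.45, -0.75, 0], [0, 0, 0], 1],
  [[0.6, -1, 0], [0, 0, 0], 1],
  [[0.6, -1, 0], [0, 0, 0], 1],
])

```text
time_s: 2.7
eef_pos: [0.5441, -0.0469, 0.202]
orientation: [-0.098, 0.995, -0.002, -0.001]
contact_force: [0.8, -0.5, -0.3]
width: 0.0856
grip_force: 0.0
```

Request:
servo_tool([
  [[0.12, -0.2, 0], [0, 0, 0], 1],
  [[0.24, -0.4, 0], [0, 0, 0], 1],
  [[0.36, -0.6, 0], [0, 0, 0], 1],
  [[0.46, -0.8, 0], [0, 0, 0], 1],
  [[0.46, -0.8, 0], [0, 0, 0], 1],
])

```text
time_s: 3.2
eef_pos: [0.5022, -0.176, 0.202]
orientation: [-0.099, 0.995, -0.002, -0.0]
contact_force: [0.4, 0.1, -0.5]
width: 0.0853
grip_force: 0.0
```

Request:
servo_tool([
  [[0, 0, 0.1], [0, 0, 0], 0.4],
  [[0, 0, 0.1], [0, 0, 0], 0.4],
  [[0, 0, 0.1], [0, 0, 0], 0.4],
  [[0, 0, 0.1], [0, 0, 0], 0.4],
  [[0, 0, 0.1], [0, 0, 0], 0.4],
])

```text
time_s: 3.7
eef_pos: [0.5042, -0.1706, 0.1869]
orientation: [-0.103, 0.995, -0.0, 0.0]
contact_force: [0.2, -0.2, -0.5]
width: 0.0597
grip_force: 0.0
```

```bash
python3 - <<'E'
from h import *
i=imaging.camera_info('wrist'); p,d,_=grab('wrist'); np.savez('w3.npz',p=p,d=d,E=i['extrinsics'])
print(r.state()['eef_pos'].round(4), r.state()['width'],proj(i,(.501,-.172,.085)))
u,v=proj(i,(.501,-.172,.085)).round().astype(int)
save(cv2.resize(p[v-60:v+60,u-80:u+80],(640,480),interpolation=cv2.INTER_CUBIC),'w3c.png'); print(u,v)
plan((.501,-.172,.13),np.radians(103))
E
```

```text
[ 0.5041 -0.1708  0.1868] 0.05984446057335861 [277.01922142 211.78269805]
277 212
t 3.75 pos [ 0.5041 -0.1708  0.1868] shift [ 0.022 -0.004  0.379] turn [-0.     0.001 -0.026]
```

View pics/w3c.png

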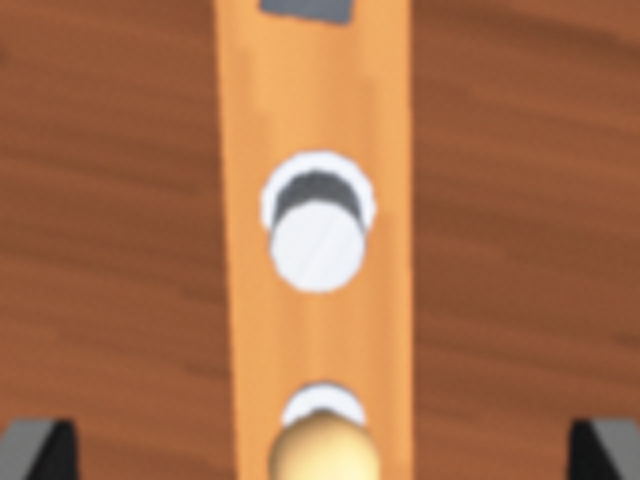

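The crop (4x, offset (197,152)) shows the knob top at (319,246) and the flange centre at (319,208). The ball punch is below and the square punch above, both clear of the fingers.

```bash
python3 - <<'E'
from h import *
z=np.load('w3.npz'); i=imaging.camera_info('wrist'); i['extrinsics']=z['E']
f=lambda u,v:(197+(u+.5)/4-.5,152+(v+.5)/4-.5)
a=onz(i,*f(319,246),.085); b=onz(i,*f(319,208),.049); print(a,b); c=(a+b)/2
plan((c[0],c[1],.053),np.radians(103))
E
```

```text
[ 0.5022301 -0.1722871  0.085    ] [ 0.50271069 -0.17229622  0.049     ]
t 3.75 pos [ 0.5041 -0.1708  0.1868] shift [ 0.014 -0.007  0.892] turn [-0.     0.001 -0.026]
```

Request:
servo_tool([
  [[0.015, -0.007, 0.2], [0, 0, 0], 0.2],
  [[0.015, -0.007, 0.45], [0, 0, 0], 0.2],
  [[0.015, -0.007, 0.7], [0, 0, 0], 0.2],
  [[0.015, -0.007, 0.88], [0, 0, 0], 0.2],
  [[0.015, -0.007, 0.89], [0, 0, 0], 0.2],
])

```text
time_s: 4.25
eef_pos: [0.4995, -0.1718, 0.05]
orientation: [-0.103, 0.995, 0.001, -0.003]
contact_force: [-0.4, -0.3, 0.1]
width: 0.0512
grip_force: 0.0
```

Request:
servo_tool([
  [[0, 0, 0], [0, 0, 0], 0.2],
  [[0, 0, 0], [0, 0, 0], -0.3],
  [[0, 0, 0], [0, 0, 0], -1],
  [[0, 0, 0], [0, 0, 0], -1],
  [[0, 0, 0], [0, 0, 0], -1],
])

```text
time_s: 4.75
eef_pos: [0.5029, -0.173, 0.0546]
orientation: [-0.103, 0.995, -0.001, 0.001]
contact_force: [-0.2, 0.4, 5.4]
width: 0.0183
grip_force: 58.4
```

Request:
servo_tool([
  [[0, 0, 0], [0, 0, 0], -1],
  [[0, 0, 0], [0, 0, 0], -1],
  [[0, 0, 0], [0, 0, 0], -1],
  [[0, 0, 0], [0, 0, 0], -1],
  [[0, 0, 0], [0, 0, 0], -1],
])

```text
time_s: 5.25
eef_pos: [0.5029, -0.1729, 0.0546]
orientation: [-0.103, 0.995, -0.001, 0.001]
contact_force: [0.3, 0.8, 5.3]
width: 0.0182
grip_force: 58.4
```

Request:
servo_tool([
  [[0, 0, -0.1], [0, 0, 0], -1],
  [[0, 0, -0.3], [0, 0, 0], -1],
  [[0, 0, -0.6], [0, 0, 0], -1],
  [[0, 0, -0.9], [0, 0, 0], -1],
  [[0, 0, -1], [0, 0, 0], -1],
])

```text
time_s: 5.75
eef_pos: [0.5042, -0.1733, 0.2082]
orientation: [-0.103, 0.995, -0.002, 0.004]
contact_force: [0.9, -1.3, -0.8]
width: 0.0185
grip_force: 59.0
```

```bash
python3 - <<'E'
from h import *
print(r.state()['width'],r.state()['grip_force']); plan((.6347,.1246,.20),np.radians(102))
E
```

```text
0.018494290550823522 58.95169794559479
t 5.75 pos [ 0.5042 -0.1733  0.2082] shift [-1.257  1.767  0.057] turn [-0.006  0.01  -0.005]
```

Request:
servo_tool([
  [[-0.15, 0.2, 0], [0, 0, 0], -1],
  [[-0.3, 0.4, 0], [0, 0, 0], -1],
  [[-0.45, 0.6, 0], [0, 0, 0], -1],
  [[-0.6, 0.8, 0], [0, 0, 0], -1],
  [[-0.7, 0.95, 0], [0, 0, 0], -1],
])

```text
time_s: 6.25
eef_pos: [0.5765, -0.0087, 0.2039]
orientation: [-0.104, 0.995, 0.0, 0.001]
contact_force: [0.3, 0.3, -1.8]
width: 0.0185
grip_force: 59.0
```

Request:
servo_tool([
  [[-0.15, 0.2, 0], [0, 0, 0], -1],
  [[-0.3, 0.4, 0], [0, 0, 0], -1],
  [[-0.45, 0.6, 0], [0, 0, 0], -1],
  [[-0.55, 0.82, 0], [0, 0, 0], -1],
  [[-0.55, 0.82, 0], [0, 0, 0], -1],
])

```text
time_s: 6.75
eef_pos: [0.6311, 0.1341, 0.2036]
orientation: [-0.107, 0.994, 0.003, 0.001]
contact_force: [-0.2, 0.4, -0.3]
width: 0.0186
grip_force: 59.0
```

Request:
servo_tool([
  [[0, 0, 0.12], [0, 0, 0], -1],
  [[0, 0, 0.12], [0, 0, 0], -1],
  [[0, 0, 0.12], [0, 0, 0], -1],
  [[0, 0, 0.12], [0, 0, 0], -1],
  [[0, 0, 0.12], [0, 0, 0], -1],
])

```text
time_s: 7.25
eef_pos: [0.6315, 0.1253, 0.1857]
orientation: [-0.102, 0.995, 0.0, 0.001]
contact_force: [-0.4, 0.2, -0.4]
width: 0.0184
grip_force: 59.0
```

```bash
python3 - <<'E'
from h import *
i=imaging.camera_info('wrist'); p,d,_=grab('wrist'); np.savez('w4.npz',p=p,d=d,E=i['extrinsics'])
g=proj(i,(.6347,.1246,.098)); s=r.state(); Rc=R.from_quat(s['orientation'])
t=s['eef_pos']+Rc.apply([0,0,.0491]); print(s['eef_pos'].round(4),'guide px',g,'tip px',proj(i,t),t)
u,v=g.round().astype(int); v0=max(v-75,0)
save(cv2.resize(p[v0:v0+150,u-100:u+100],(800,600),interpolation=cv2.INTER_CUBIC),'w4c.png'); print(u-100,v0)
plan((.6347,.1246,.19),np.radians(102))
E
```

```text
[0.6314 0.1254 0.1856] guide px [276.08366103 224.30359106] tip px [278.04383421 237.20135868] [0.63145903 0.12539254 0.13652937]
176 149
t 7.3 pos [0.6314 0.1254 0.1856] shift [-0.021 -0.01  -0.029] turn [ 0.     0.002 -0.005]
```

View pics/w4c.png

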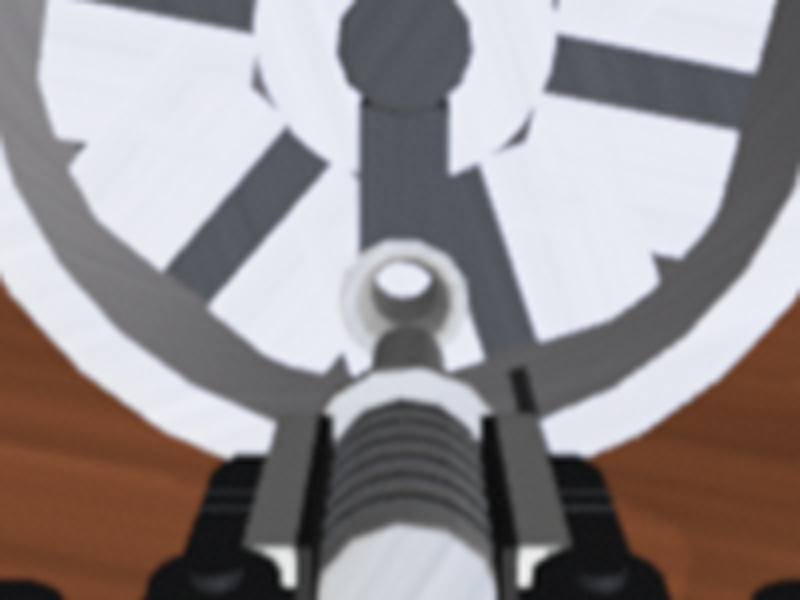

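The crop (4x, offset (176,149)) shows the bush mouth at (404,297), and the shaft tip's far edge at (408,325). The predicted tip matches, so the pin is straight in the grip.

```bash
python3 - <<'E'
from h import *
z=np.load('w4.npz'); i=imaging.camera_info('wrist'); i['extrinsics']=z['E']
g=onz(i,176+404.5/4-.5,149+297.5/4-.5,.098); print(g)
plan(((g[0]+.6347)/2,(g[1]+.1246)/2,.150),np.radians(102))
E
```

```text
[0.63346569 0.12477958 0.098     ]
t 7.3 pos [0.6314 0.1254 0.1856] shift [-0.016 -0.008  0.238] turn [ 0.     0.002 -0.005]
```

Request:
servo_tool([
  [[-0.016, -0.006, 0.1], [0, 0, 0], -1],
  [[-0.016, -0.006, 0.2], [0, 0, 0], -1],
  [[-0.016, -0.006, 0.22], [0, 0, 0], -1],
  [[-0.016, -0.006, 0.22], [0, 0, 0], -1],
  [[-0.016, -0.006, 0.22], [0, 0, 0], -1],
])

```text
time_s: 7.8
eef_pos: [0.6336, 0.1253, 0.1516]
orientation: [-0.103, 0.995, 0.0, -0.0]
contact_force: [0.8, -1.0, -0.8]
width: 0.0185
grip_force: 59.0
```

Request:
servo_tool([
  [[0, 0, 0.02], [0, 0, 0], -1],
  [[0, 0, 0.04], [0, 0, 0], -1],
  [[0, 0, 0.06], [0, 0, 0], -1],
  [[0, 0, 0.08], [0, 0, 0], -1],
  [[0, 0, 0.08], [0, 0, 0], -1],
])

```text
time_s: 8.3
eef_pos: [0.6336, 0.1252, 0.1395]
orientation: [-0.103, 0.995, 0.0, 0.0]
contact_force: [0.1, -0.4, -0.5]
width: 0.0184
grip_force: 59.0
```

Request:
servo_tool([
  [[0, 0, 0.01], [0, 0, 0], -1],
  [[0, 0, 0.02], [0, 0, 0], -1],
  [[0, 0, 0.03], [0, 0, 0], -1],
  [[0, 0, 0.04], [0, 0, 0], -1],
  [[0, 0, 0.04], [0, 0, 0], -1],
])

```text
time_s: 8.8
eef_pos: [0.6341, 0.1251, 0.1338]
orientation: [-0.103, 0.995, -0.0, 0.0]
contact_force: [2.6, -0.4, -2.0]
width: 0.0182
grip_force: 59.0
```

Request:
servo_tool([
  [[-0.004, 0, 0.01], [0, 0, 0], -1],
  [[-0.005, 0, 0.02], [0, 0, 0], -1],
  [[-0.005, 0, 0.03], [0, 0, 0], -1],
  [[-0.005, 0, 0.04], [0, 0, 0], -1],
  [[-0.005, 0, 0.04], [0, 0, 0], -1],
])

```text
time_s: 9.3
eef_pos: [0.6342, 0.1252, 0.1275]
orientation: [-0.103, 0.995, -0.0, -0.0]
contact_force: [2.0, 0.5, -2.7]
width: 0.0181
grip_force: 59.0
```

Request:
servo_tool([
  [[-0.004, 0, 0.01], [0, 0, 0], -1],
  [[-0.005, 0, 0.02], [0, 0, 0], -1],
  [[-0.005, 0, 0.03], [0, 0, 0], -1],
  [[-0.005, 0, 0.04], [0, 0, 0], -1],
  [[-0.005, 0, 0.04], [0, 0, 0], -1],
])

```text
time_s: 9.8
eef_pos: [0.6347, 0.1255, 0.1214]
orientation: [-0.103, 0.995, 0.0, -0.0]
contact_force: [0.3, -1.0, -2.0]
width: 0.0181
grip_force: 59.0
```

Request:
servo_tool([
  [[0, 0, 0], [0, 0, 0], -0.3],
  [[0, 0, 0], [0, 0, 0], 0.0],
  [[0, 0, 0], [0, 0, 0], 0.2],
  [[0, 0, 0], [0, 0, 0], 0.2],
  [[0, 0, 0], [0, 0, 0], 0.2],
])

```text
time_s: 10.3
eef_pos: [0.635, 0.1256, 0.1219]
orientation: [-0.103, 0.995, 0.0, 0.0]
contact_force: [0.0, 0.0, -0.1]
width: 0.0513
grip_force: 0.0
```

Request:
servo_tool([
  [[0, 0, -0.1], [0, 0, 0], 0.2],
  [[0, 0, -0.2], [0, 0, 0], 0.2],
  [[0, 0, -0.35], [0, 0, 0], 0.2],
  [[0, 0, -0.5], [0, 0, 0], 0.2],
  [[0, 0, -0.5], [0, 0, 0], 0.2],
])

```text
time_s: 10.8
eef_pos: [0.6379, 0.1263, 0.202]
orientation: [-0.103, 0.995, 0.001, 0.004]
contact_force: [0.8, -0.1, 0.3]
width: 0.051
grip_force: 0.0
```

```bash
python3 - <<'E'
from h import *
i=imaging.camera_info('wrist'); p,d,_=grab('wrist'); np.savez('w5.npz',p=p,d=d,E=i['extrinsics'])
c=np.array([.5847,.1142]); s=r.state(); print(s['width'])
C=cloud(d,i); m=np.hypot(C[...,0]-.6343,C[...,1]-.1252)<.008; m&=C[...,2]>.12; print('knob top z',np.percentile(C[m][:,2],[50,80,95]) if m.any() else None, C[m].mean(0))
for k in (148.5,138): print(proj(i,(.6343,.1252,k/1e3)))
save(p,'w5.png')
for a in (-78,-73):
    t=np.radians(a); P=c+.084*np.array([np.cos(t),np.sin(t)]); print(a,P); plan((*P,.17),t)
E
```

```text
0.05140018883547384
knob top z [0.27661531 0.28788567 0.29284141] [0.62988984 0.1242876  0.23039023]
[277.40455951 229.3252076 ]
[277.39012265 224.56753754]
-78 [0.60216458 0.0320356 ]
t 10.85 pos [0.6367 0.1259 0.1999] shift [ 0.354 -0.566  0.197] turn [ 0.     0.007 -0.005]
-73 [0.60925922 0.0338704 ]
t 10.85 pos [0.6367 0.1259 0.1999] shift [ 0.305 -0.564  0.198] turn [-0.     0.007 -0.116]
```

View pics/w5.png

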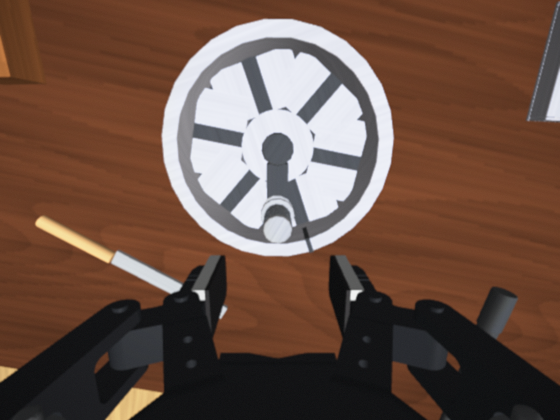

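The view shows the pin knob's top at (277,229), where it should be when riding on the wheel, with the mark still at (309,240). Next I'll move to the rim at azimuth -78°.

Request:
servo_tool([
  [[0.1, -0.16, 0], [0, 0, 0], 0.2],
  [[0.2, -0.32, 0], [0, 0, 0], 0.2],
  [[0.3, -0.48, 0], [0, 0, 0], 0.2],
  [[0.34, -0.56, 0], [0, 0, 0], 0.2],
  [[0.34, -0.56, 0.1], [0, 0, 0], 0.2],
])

```text
time_s: 11.35
eef_pos: [0.6033, 0.03, 0.1832]
orientation: [-0.101, 0.995, -0.001, 0.002]
contact_force: [0.3, -0.6, 0.7]
width: 0.0512
grip_force: 0.0
```

Request:
servo_tool([
  [[0, 0, 0.1], [0, 0, 0], 0.2],
  [[0, 0, 0.1], [0, 0, 0], 0.2],
  [[0, 0, 0.1], [0, 0, 0], 0.2],
  [[0, 0, 0.1], [0, 0, 0], 0.2],
  [[0, 0, 0.1], [0, 0, 0], 0.2],
])

```text
time_s: 11.85
eef_pos: [0.6028, 0.0332, 0.1675]
orientation: [-0.103, 0.995, 0.0, 0.001]
contact_force: [-0.5, -0.0, 0.2]
width: 0.0512
grip_force: 0.0
```

```bash
python3 - <<'E'
from h import *
t=np.radians(-78); plan((.586+.084*np.cos(t),.1152+.084*np.sin(t),.077),t)
i=imaging.camera_info('wrist'); p,d,_=grab('wrist'); save(p,'w6.png'); 
for rr in (.078,.090): print(proj(i,(.586+rr*np.cos(t),.1152+rr*np.sin(t),.102)))
E
```

```text
t 11.85 pos [0.6028 0.0332 0.1675] shift [-0.003 -0.002  0.603] turn [-0.     0.002 -0.004]
[285.84264013 230.22861658]
[269.01301878 230.30318451]
```

View pics/w6.png

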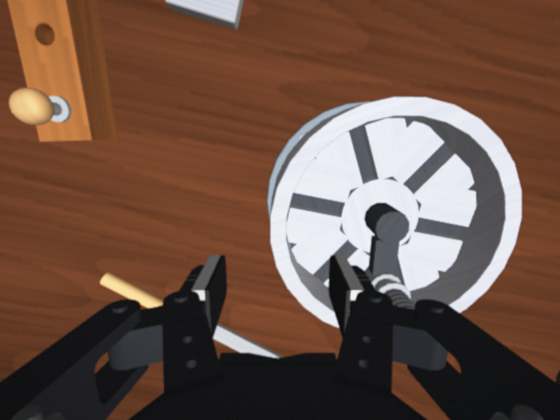

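The rim at row 230 spans columns 270 to 287, matching the prediction of 269 to 286, so I can descend and pinch. That was my tenth and last picture; from here I work by numbers and feel.

Request:
servo_tool([
  [[0, 0, 0.15], [0, 0, 0], 0.2],
  [[0, 0, 0.3], [0, 0, 0], 0.2],
  [[0, 0, 0.45], [0, 0, 0], 0.2],
  [[0, 0, 0.58], [0, 0, 0], 0.2],
  [[0, 0, 0.6], [0, 0, 0], 0.2],
])

```text
time_s: 12.4
eef_pos: [0.6008, 0.0328, 0.0749]
orientation: [-0.103, 0.995, 0.0, -0.002]
contact_force: [-1.4, 0.3, 0.5]
width: 0.051
grip_force: 0.0
```

Request:
servo_tool([
  [[0, 0, 0], [0, 0, 0], 0.1],
  [[0, 0, 0], [0, 0, 0], -0.1],
  [[0, 0, 0], [0, 0, 0], -0.3],
  [[0, 0, 0], [0, 0, 0], -0.5],
  [[0, 0, 0], [0, 0, 0], -1],
])

```text
time_s: 12.9
eef_pos: [0.6036, 0.0328, 0.0778]
orientation: [-0.102, 0.995, 0.0, 0.002]
contact_force: [5.2, 0.9, -2.8]
width: 0.0118
grip_force: 57.2
```

Request:
servo_tool([
  [[0, 0, 0], [0, 0, 0], -1],
  [[0, 0, 0], [0, 0, 0], -1],
  [[0, 0, 0], [0, 0, 0], -1],
  [[0, 0, 0], [0, 0, 0], -1],
  [[0, 0, 0], [0, 0, 0], -1],
])

```text
time_s: 13.4
eef_pos: [0.6045, 0.033, 0.0777]
orientation: [-0.102, 0.995, 0.0, 0.002]
contact_force: [5.1, -0.7, 4.1]
width: 0.0113
grip_force: 57.8
```

Request:
servo_tool([
  [[0.02, 0, 0], [0, 0, 0.044], -1],
  [[0.039, 0.001, 0], [0, 0, 0.089], -1],
  [[0.058, 0.003, 0], [0, 0, 0.133], -1],
  [[0.078, 0.005, 0], [0, 0, 0.178], -1],
  [[0.097, 0.008, 0], [0, 0, 0.222], -1],
])

```text
time_s: 13.9
eef_pos: [0.5919, 0.0311, 0.0778]
orientation: [-0.015, 1.0, 0.0, 0.004]
contact_force: [10.1, 0.3, -0.7]
width: 0.011
grip_force: 56.3
```

```bash
cat > ck.py <<'E'
from h import *
# wheel azimuth of TCP, tool yaw, tangential force along clockwise (drag is negative), knob top column in top view
s=r.state(); c=np.array([.586,.1152]); e=s['eef_pos'][:2]-c; t=np.arctan2(e[1],e[0]); cw=np.array([np.sin(t),-np.cos(t)])
y=R.from_quat(s['orientation']).as_matrix()[:,1]
print('t',s['time_s'].round(2),'az',np.degrees(t).round(2),'r',np.hypot(*e).round(4),'yaw',np.degrees(np.arctan2(-y[1],-y[0])).round(2),'Fcw',(s['contact_force'][:2]@cw).round(2),'F',s['contact_force'].round(1),'Mz',s['moment'].round(2),'w',s['width'].round(4))
i=imaging.camera_info('top'); d=np.median([imaging.read_camera('top')[1] for _ in range(1)],0); C=cloud(d,i)
m=(np.hypot(C[...,0]-.634,C[...,1]-.1245)<.008); print('knob z',np.round(np.sort(C[m][:,2])[-8:],4), m.sum())
E
python3 ck.py
```

```text
Traceback (most recent call last):
  File "ck.py", line 5, in <module>
    print('t',s['time_s'].round(2),'az',np.degrees(t).round(2),'r',np.hypot(*e).round(4),'yaw',np.degrees(np.arctan2(-y[1],-y[0])).round(2),'Fcw',(s['contact_force'][:2]@cw).round(2),'F',s['contact_force'].round(1),'Mz',s['moment'].round(2),'w',s['width'].round(4))
              ^^^^^^^^^^^^^^^^^
AttributeError: 'float' object has no attribute 'round'
```

```bash
sed -i "s/s=r.state();/s={k:np.asarray(v) for k,v in r.state().items()};/; s/i=imaging.camera_info('top'); d=.*/i=imaging.camera_info('top'); p,d=imaging.read_camera('top'); C=cloud(d,i)/" ck.py
cat >> ck.py <<'E'
g=cv2.cvtColor(p,cv2.COLOR_RGB2GRAY).astype(np.float32); ct=np.array([.5850,.1125]); A=np.arange(-10,45,.5)
v=np.array([min(g[tuple(proj(i,(*(ct+q*np.array([np.cos(a),np.sin(a)])),.102))[::-1].round().astype(int))] for q in (.083,.085)) for a in np.radians(A)])
w=np.clip(np.median(v)-40-v,0,None); print('mark az (top)',(A@w/w.sum()).round(2),'min',v.min(),A[v.argmin()])
E
python3 ck.py
python3 - <<'E'
from h import *
i=imaging.camera_info('top'); g=cv2.cvtColor(np.load('top0.npz')['p'],cv2.COLOR_RGB2GRAY).astype(np.float32); ct=np.array([.5850,.1125]); A=np.arange(-10,45,.5)
v=np.array([min(g[tuple(proj(i,(*(ct+q*np.array([np.cos(a),np.sin(a)])),.102))[::-1].round().astype(int))] for q in (.083,.085)) for a in np.radians(A)])
w=np.clip(np.median(v)-40-v,0,None); print('mark0',A@w/w.sum(),v.min())
E
```

```text
t 13.9 az -85.96 r 0.0843 yaw -88.27 Fcw -10.09 F [10.1  0.3 -0.7] Mz [-0.04 -1.85 -0.34] w 0.011
knob z [0.1501 0.1502 0.1504 0.1505 0.1505 0.1508 0.1519 0.1531] 29
mark az (top) -2.63 min 141.0 -10.0
mark0 29.87857142857143 168.0
```

Request:
servo_tool([
  [[0, 0, 0], [0, 0, 0], -1],
  [[0, 0, 0], [0, 0, 0], -1],
  [[0, 0, 0], [0, 0, 0], -1],
  [[0, 0, 0], [0, 0, 0], -1],
  [[0, 0, 0], [0, 0, 0], -1],
])

```text
time_s: 14.45
eef_pos: [0.5914, 0.0311, 0.0778]
orientation: [-0.016, 1.0, 0.0, 0.004]
contact_force: [8.1, 0.8, 1.8]
width: 0.0108
grip_force: 59.1
```

```bash
sed -i 's/np.arange(-10,45,.5)/np.arange(4,45,.5)/' ck.py; python3 ck.py
```

```text
t 14.45 az -86.33 r 0.0843 yaw -88.22 Fcw -8.17 F [8.1 0.8 1.8] Mz [-0.06 -1.55 -0.55] w 0.0108
knob z [0.1506 0.1508 0.151  0.1512 0.1512 0.152  0.152  0.1533] 29
mark az (top) 22.34 min 161.0 22.5
```

Request:
servo_tool([
  [[0.01, 0, 0], [0, 0, 0.02], -1],
  [[0.02, 0, 0], [0, 0, 0.04], -1],
  [[0.03, 0, 0], [0, 0, 0.06], -1],
  [[0.04, 0, 0], [0, 0, 0.08], -1],
  [[0.05, 0, 0], [0, 0, 0.1], -1],
])

```text
time_s: 15.0
eef_pos: [0.5849, 0.0309, 0.0778]
orientation: [0.024, 1.0, 0.0, 0.005]
contact_force: [10.2, -0.4, -1.1]
width: 0.0107
grip_force: 58.0
```

```bash
cat >> ck.py <<'E'
F=s['contact_force']; print('T about wheel axis',(e[0]*F[1]-e[1]*F[0]+s['moment'][2]).round(3))
E
python3 ck.py
```

```text
t 15.0 az -90.75 r 0.0843 yaw -92.75 Fcw -10.22 F [10.2 -0.4 -1.1] Mz [ 0.02 -2.02 -0.5 ] w 0.0107
knob z [0.1497 0.1497 0.1498 0.1498 0.1502 0.1503 0.1509 0.1521] 33
mark az (top) 17.59 min 179.0 17.0
T about wheel axis 0.362
```

Request:
servo_tool([
  [[0.005, 0, 0], [0, 0, 0.01], -1],
  [[0.01, 0, 0], [0, 0, 0.02], -1],
  [[0.015, 0, 0], [0, 0, 0.03], -1],
  [[0.02, 0, 0], [0, 0, 0.04], -1],
  [[0.025, 0, 0], [0, 0, 0.05], -1],
])

```text
time_s: 15.55
eef_pos: [0.5814, 0.0311, 0.0778]
orientation: [0.044, 0.999, 0.001, 0.005]
contact_force: [11.2, 0.4, -1.0]
width: 0.0107
grip_force: 58.8
```

```bash
python3 ck.py
```

```text
t 15.55 az -93.11 r 0.0843 yaw -94.99 Fcw -11.15 F [11.2  0.4 -1. ] Mz [ 0.   -2.13 -0.53] w 0.0107
knob z [0.1507 0.1509 0.1511 0.1514 0.1514 0.1516 0.1519 0.1521] 35
mark az (top) 15.75 min 176.0 15.0
T about wheel axis 0.412
```

Now in steps of about 1°.

Request:
servo_tool([
  [[0.002, 0, 0], [0, 0, 0.005], -1],
  [[0.005, 0, 0], [0, 0, 0.01], -1],
  [[0.007, 0, 0], [0, 0, 0.015], -1],
  [[0.01, 0, 0], [0, 0, 0.02], -1],
  [[0.012, 0, 0], [0, 0, 0.025], -1],
])

```text
time_s: 16.1
eef_pos: [0.5797, 0.0312, 0.0778]
orientation: [0.053, 0.999, 0.001, 0.005]
contact_force: [10.6, 0.3, -1.8]
width: 0.0113
grip_force: 59.1
```

```bash
python3 ck.py
```

```text
t 16.1 az -94.28 r 0.0843 yaw -96.12 Fcw -10.53 F [10.6  0.3 -1.8] Mz [-0.04 -2.15 -0.6 ] w 0.0113
knob z [0.1487 0.1491 0.1492 0.1503 0.1507 0.1513 0.1515 0.1515] 33
mark az (top) 14.46 min 177.0 14.0
T about wheel axis 0.286
```

Request:
servo_tool([
  [[0.002, 0, 0], [0, 0, 0.005], -1],
  [[0.005, 0, 0], [0, 0, 0.01], -1],
  [[0.007, 0, 0], [0, 0, 0.015], -1],
  [[0.01, 0, 0], [0, 0, 0.02], -1],
  [[0.012, 0, 0], [0, 0, 0.025], -1],
])

```text
time_s: 16.65
eef_pos: [0.578, 0.0313, 0.0778]
orientation: [0.063, 0.998, 0.001, 0.005]
contact_force: [10.3, -0.9, -1.6]
width: 0.0107
grip_force: 59.3
```

```bash
python3 ck.py
```

```text
t 16.65 az -95.43 r 0.0843 yaw -97.25 Fcw -10.37 F [10.3 -0.9 -1.6] Mz [-0.06 -2.16 -0.54] w 0.0107
knob z [0.1498 0.1498 0.1499 0.15   0.1502 0.1504 0.1511 0.1511] 31
mark az (top) 13.75 min 174.0 13.0
T about wheel axis 0.336
```

Request:
servo_tool([
  [[0.002, 0, 0], [0, 0, 0.005], -1],
  [[0.005, 0, 0], [0, 0, 0.01], -1],
  [[0.007, 0, 0], [0, 0, 0.015], -1],
  [[0.01, 0, 0], [0, 0, 0.02], -1],
  [[0.012, 0, 0], [0, 0, 0.025], -1],
])

```text
time_s: 17.2
eef_pos: [0.5762, 0.0315, 0.0778]
orientation: [0.073, 0.997, 0.001, 0.005]
contact_force: [10.7, -0.5, -2.7]
width: 0.0107
grip_force: 59.9
```

```bash
python3 ck.py
```

```text
t 17.2 az -96.68 r 0.0843 yaw -98.38 Fcw -10.72 F [10.7 -0.5 -2.7] Mz [-0.1  -2.18 -0.57] w 0.0107
knob z [0.1408 0.1408 0.1408 0.141  0.1417 0.1424 0.1443 0.1446] 29
mark az (top) 12.0 min 169.0 11.0
T about wheel axis 0.331
```

The knob top has dropped about 10 mm, so the pin is in the slot. I'll go on gently until T rises above friction (about 0.35 N m); the aim is about 0.85.

Request:
servo_tool([
  [[0.002, 0, 0], [0, 0, 0.003], -1],
  [[0.004, 0, 0], [0, 0, 0.006], -1],
  [[0.005, 0, 0], [0, 0, 0.01], -1],
  [[0.006, 0, 0], [0, 0, 0.013], -1],
  [[0.008, 0, 0], [0, 0, 0.016], -1],
])

```text
time_s: 17.75
eef_pos: [0.5751, 0.0316, 0.0777]
orientation: [0.079, 0.997, 0.001, 0.005]
contact_force: [11.1, -1.4, -1.8]
width: 0.0107
grip_force: 60.1
```

```bash
python3 ck.py
```

```text
t 17.75 az -97.44 r 0.0843 yaw -99.1 Fcw -11.2 F [11.1 -1.4 -1.8] Mz [-0.13 -2.2  -0.58] w 0.0107
knob z [0.1406 0.141  0.1413 0.1422 0.1426 0.1433 0.1434 0.1441] 31
mark az (top) 11.46 min 167.0 11.0
T about wheel axis 0.367
```

Request:
servo_tool([
  [[0.002, 0, 0], [0, 0, 0.003], -1],
  [[0.004, 0, 0], [0, 0, 0.006], -1],
  [[0.005, 0, 0], [0, 0, 0.01], -1],
  [[0.006, 0, 0], [0, 0, 0.013], -1],
  [[0.008, 0, 0], [0, 0, 0.016], -1],
])

```text
time_s: 18.3
eef_pos: [0.5741, 0.0317, 0.0778]
orientation: [0.086, 0.996, 0.001, 0.005]
contact_force: [11.6, -0.7, -3.0]
width: 0.011
grip_force: 60.1
```

```bash
python3 ck.py
```

```text
t 18.3 az -98.14 r 0.0843 yaw -99.83 Fcw -11.63 F [11.6 -0.7 -3. ] Mz [-0.14 -2.23 -0.57] w 0.011
knob z [0.1389 0.1393 0.1394 0.1395 0.1397 0.1415 0.1424 0.1425] 29
mark az (top) 10.57 min 182.0 9.5
T about wheel axis 0.406
```

Request:
servo_tool([
  [[0.001, 0, 0], [0, 0, 0.002], -1],
  [[0.002, 0, 0], [0, 0, 0.004], -1],
  [[0.003, 0, 0], [0, 0, 0.006], -1],
  [[0.004, 0, 0], [0, 0, 0.009], -1],
  [[0.006, 0, 0], [0, 0, 0.011], -1],
])

```text
time_s: 18.85
eef_pos: [0.5733, 0.0319, 0.0778]
orientation: [0.09, 0.996, 0.001, 0.005]
contact_force: [11.6, -0.3, -2.6]
width: 0.0105
grip_force: 60.5
```

```bash
python3 ck.py
```

```text
t 18.85 az -98.7 r 0.0843 yaw -100.33 Fcw -11.46 F [11.6 -0.3 -2.6] Mz [-0.11 -2.19 -0.65] w 0.0105
knob z [0.1402 0.1404 0.1407 0.1417 0.1423 0.1424 0.1425 0.1425] 31
mark az (top) 10.25 min 176.0 9.5
T about wheel axis 0.32
```

Request:
servo_tool([
  [[0.001, 0, 0], [0, 0, 0.002], -1],
  [[0.002, 0, 0], [0, 0, 0.004], -1],
  [[0.003, 0, 0], [0, 0, 0.006], -1],
  [[0.004, 0, 0], [0, 0, 0.009], -1],
  [[0.006, 0, 0], [0, 0, 0.011], -1],
])

```text
time_s: 19.4
eef_pos: [0.5726, 0.032, 0.0778]
orientation: [0.094, 0.996, 0.001, 0.005]
contact_force: [11.4, -1.4, -3.5]
width: 0.0111
grip_force: 60.0
```

```bash
python3 ck.py
```

```text
t 19.4 az -99.14 r 0.0843 yaw -100.82 Fcw -11.52 F [11.4 -1.4 -3.5] Mz [-0.17 -2.39 -0.52] w 0.0111
knob z [0.1401 0.1403 0.1405 0.1409 0.141  0.1411 0.1417 0.1419] 31
mark az (top) 10.0 min 174.0 9.5
T about wheel axis 0.452
```

Request:
servo_tool([
  [[0.001, 0, 0], [0, 0, 0.002], -1],
  [[0.002, 0, 0], [0, 0, 0.004], -1],
  [[0.003, 0, 0], [0, 0, 0.006], -1],
  [[0.004, 0, 0], [0, 0, 0.009], -1],
  [[0.006, 0, 0], [0, 0, 0.011], -1],
])

```text
time_s: 19.95
eef_pos: [0.5723, 0.032, 0.0778]
orientation: [0.098, 0.995, 0.001, 0.006]
contact_force: [13.2, -1.6, -4.9]
width: 0.0109
grip_force: 58.2
```

```bash
python3 ck.py
```

```text
t 19.95 az -99.36 r 0.0843 yaw -101.3 Fcw -13.31 F [13.2 -1.6 -4.9] Mz [-0.2  -2.62 -0.48] w 0.0109
knob z [0.1394 0.1396 0.1396 0.1403 0.1412 0.1414 0.1419 0.142 ] 30
mark az (top) 9.73 min 181.0 9.5
T about wheel axis 0.641
```

Now it's coming up on the pin (about 6 N). One more small step.

Request:
servo_tool([
  [[0.001, 0, 0], [0, 0, 0.002], -1],
  [[0.002, 0, 0], [0, 0, 0.004], -1],
  [[0.004, 0, 0], [0, 0, 0.007], -1],
  [[0.006, 0, 0], [0, 0, 0.011], -1],
  [[0.006, 0, 0], [0, 0, 0.011], -1],
])

```text
time_s: 20.5
eef_pos: [0.572, 0.0321, 0.0778]
orientation: [0.103, 0.995, 0.001, 0.007]
contact_force: [14.0, -0.5, -5.8]
width: 0.0106
grip_force: 56.5
```

```bash
python3 ck.py
```

```text
t 20.5 az -99.58 r 0.0843 yaw -101.78 Fcw -13.87 F [14.  -0.5 -5.8] Mz [-0.27 -2.81 -0.44] w 0.0106
knob z [0.1388 0.1388 0.1394 0.1394 0.1398 0.1398 0.1405 0.1416] 29
mark az (top) 9.44 min 175.0 9.5
T about wheel axis 0.724
```

Request:
servo_tool([
  [[0.002, 0, 0], [0, 0, 0.002], -1],
  [[0.004, 0, 0], [0, 0, 0.004], -1],
  [[0.006, 0, 0], [0, 0, 0.007], -1],
  [[0.008, 0, 0], [0, 0, 0.011], -1],
  [[0.008, 0, 0], [0, 0, 0.011], -1],
])

```text
time_s: 21.05
eef_pos: [0.5717, 0.0322, 0.0778]
orientation: [0.107, 0.994, 0.001, 0.007]
contact_force: [16.3, -1.9, -7.2]
width: 0.0111
grip_force: 56.5
```

```bash
python3 ck.py
```

```text
t 21.05 az -99.78 r 0.0843 yaw -102.27 Fcw -16.42 F [16.3 -1.9 -7.2] Mz [-0.31 -3.12 -0.34] w 0.0111
knob z [0.1401 0.1401 0.1402 0.1414 0.1418 0.1423 0.1423 0.1426] 32
mark az (top) 8.89 min 168.0 8.0
T about wheel axis 1.047
```

Firm contact, about 13 N at the pin. I'll hold briefly, ease the load, then open.

Request:
servo_tool([
  [[0, 0, 0], [0, 0, 0], -1],
  [[0, 0, 0], [0, 0, 0], -1],
  [[-0.005, 0, 0], [0, 0, -0.01], -1],
  [[-0.01, 0, 0], [0, 0, -0.02], -1],
  [[-0.012, 0, 0], [0, 0, -0.025], -1],
])

```text
time_s: 21.6
eef_pos: [0.5717, 0.0321, 0.0778]
orientation: [0.097, 0.995, 0.001, 0.006]
contact_force: [12.3, 0.4, -2.9]
width: 0.0107
grip_force: 63.9
```

Request:
servo_tool([
  [[0, 0, 0], [0, 0, 0], -0.7],
  [[0, 0, 0], [0, 0, 0], -0.5],
  [[0, 0, 0], [0, 0, 0], -0.2],
  [[0, 0, 0], [0, 0, 0], 0.1],
  [[0, 0, 0], [0, 0, 0], 0.1],
])

```text
time_s: 22.1
eef_pos: [0.5647, 0.0325, 0.0764]
orientation: [0.097, 0.995, -0.0, -0.001]
contact_force: [0.1, -0.4, 0.3]
width: 0.0468
grip_force: 0.0
```

Request:
servo_tool([
  [[0, 0, -0.1], [0, 0, 0], 0.1],
  [[0, 0, -0.3], [0, 0, 0], 0.1],
  [[0, 0, -0.5], [0, 0, 0], 0.1],
  [[0, 0, -0.7], [0, 0, 0], 0.1],
  [[0, 0, -0.8], [0, 0, 0], 0.1],
])

```text
time_s: 22.6
eef_pos: [0.5664, 0.0325, 0.1992]
orientation: [0.097, 0.995, 0.0, 0.001]
contact_force: [-0.2, -0.9, -0.1]
width: 0.047
grip_force: 0.0
```

Request:
servo_tool([
  [[0, 0, 0], [0, 0, 0], 0.1],
  [[0, 0, 0], [0, 0, 0], 0.1],
  [[0, 0, 0], [0, 0, 0], 0.1],
  [[0, 0, 0], [0, 0, 0], 0.1],
  [[0, 0, 0], [0, 0, 0], 0.1],
])

```text
time_s: 23.1
eef_pos: [0.5653, 0.0324, 0.1958]
orientation: [0.097, 0.995, -0.0, -0.001]
contact_force: [0.6, 0.1, 0.1]
width: 0.0469
grip_force: 0.0
```

```bash
python3 ck.py; python3 - <<'E'
from h import *
for n in ('scene','top'):
    i=imaging.camera_info(n); p,d=imaging.read_camera(n); C=cloud(d,i); C0=cloud(np.load(n+'0.npz')['d'],i)
    for nm,c,rr in (('knob',(.634,.1245),.007),):
        m=np.hypot(C[...,0]-c[0],C[...,1]-c[1])<rr; z=C[m][:,2]; print(n,nm,np.percentile(z,[50,75,90,98]).round(4),m.sum())
    a=np.arctan2(C[...,1]-.1135,C[...,0]-.5855); q=np.hypot(C[...,1]-.1135,C[...,0]-.5855); k=(abs(q-.084)<.004)&(a>1.2)&(a<3); print(n,'rim z',np.median(C[k][:,2]),'before',np.median(C0[k][:,2]))
plan((.635,.1255,.25),np.radians(-90+12))
E
```

```text
t 23.1 az -104.05 r 0.0853 yaw -101.11 Fcw -0.54 F [0.6 0.1 0.1] Mz [-0.03  0.01  0.03] w 0.0469
knob z [0.1377 0.1381 0.1388 0.1388 0.1396 0.1396 0.1397 0.1417] 17
mark az (top) 9.34 min 177.0 9.5
T about wheel axis 0.081
scene knob [0.1381 0.1389 0.1396 0.1414] 22
scene rim z 0.0946055665938953 before 0.09597451373116944
top knob [0.1382 0.1402 0.1411 0.1418] 16
top rim z 0.10113147759832175 before 0.10156091059955841
t 23.25 pos [0.5657 0.0324 0.1964] shift [-0.334  0.698 -0.358] turn [-0.    -0.001 -0.514]
```

The pin is home: its knob top is at 0.138 m in both views, as expected. The mark is about 1.5° (2 mm) from the pointer, and the gripper is clear and at rest.

```bash
python3 -c "
from station import workorder
print(workorder.job_done())"
```

```text
the job is handed in; nothing more can be done
None
```

I handed the job in at about 23 s of the 67 s allowed: the pin measures fully home in the marked slot, the wheel came up against it at an estimated 13 N, and the gripper is clear; no verdict was returned.

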